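# Move the desk speaker to its dock and set its volume wheel

### The arm

A 6-joint arm with a two-finger parallel gripper is mounted at the origin on the work surface. World frame = base frame: x ahead of the robot, y to its left, z up, the work surface at z = 0. Lengths are in m, angles in rad, forces in N, time in s.
With the tool pointing down it reaches from about 0.3 to 0.825 m from the base axis. Payload 5.4 kg.
Tool frame: the origin (TCP) lies midway between the tips of the shut fingers; the grasp point (between the pads) lies 19 mm behind it; z points along the fingers, y is the direction in which the jaws open and shut (so a half turn about z gives the same grasp; the last joint's range is limited). The gripper opens to 92 mm and grips with 3 to 60 N. Pads are 20 mm wide; open, the fingers measure 128 mm over their backs; the gripper's body (75 mm by 189 mm) begins 69 mm behind the grasp point.
Start: joints at [1.114, 0.158, 1.597, -0, 1.386, -0.21], TCP at [0.14, 0.558, 0.215] pointing down, gripper open.
Joint ranges: [-2.91, 2.91], [-0.94, 2.29], [0.18, 2.7], [-1.29, 4.43], [0.17, 2.64], [-3, 3]. Speed limits (rad/s): [2.57, 2.57, 3.14, 3.14, 3.14, 3.14].

### API

Orientations are given as a 3x3 rotation matrix whose columns are the frame's x, y, z axes.
In Python, from cell import readout, optics, order gives the robot as it stands. The module is installed in compiled form; this text tells all that it offers.
- The arm moves only by the tool arm_command, never from a script. Its argument "motion" is a list of rows, each a list of 7 numbers: the shift along the tool's x, y, z in mm, then the turn, a rotation vector about the tool's x, y, z in degrees, then the finger opening in mm, from 0 to 91.9. In form: [[x, y, z, wx, wy, wz, jaw], ...]. A call has 1 to 10 rows; each row shifts and turns the commanded pose from where the row before left it, along the tool's axes as they then stand; what a row does not reach is not made up. A row lasts 1/10 s, in which the tool goes at most 50 mm and 8.59 degrees, less where a joint would pass 70% of its speed; a pose out of reach is approached as far as the arm can. A call with a gripper value outside its range is refused whole. The fingers move at their own pace and stop on an object; the grip force is fixed at half the most. Time passes only in rows, so rows that do not move let the fingers close. It gives the time, the measured TCP pose, the force and the opening at its end, in the units of the state.
- readout.sense(): the state, without advancing time (a new reading comes with each control period).
- optics.grab_frame(name): name is "scene" or "top" or "wrist"; returns (picture, depth): 384x512x3 uint8, red, green, blue; 384x512 float32, m along the optical axis (not along the pixel's ray), 0 where there is no reading.
- optics.camera_info(name): a dict with "fx", "fy", "cx", "cy" (pixels), "distortion" ([k1, k2, p1, p2, k3] as OpenCV has them; the pictures are not rectified), "rvec" (rotation vector, rad) and "tvec" (3), from world to camera coordinates, as OpenCV has them. Camera axes: x right, y down, z forward; pixel columns grow to the right and rows downward; lengths in m; the calibration is good to about 2 mm. A picture is of the moment at which its call begins: read the wrist's pose just before it. camera_info takes no time and is no camera call; for the wrist camera it gives the pose at the moment of the call.
- order.finish_job(): hands the job in, once; it reports no verdict.
The state is a dict: "clock": time; "q": joint angles; "joint_vel": joint speeds; "tau": joint torques, N m; "ee_pos": TCP position; "eef_rot": TCP orientation; "contact_force": force on the tool from outside, world axes, zero at the start; "moment": the same for the moment, N m; "gripper_width": finger opening in m.
Only numpy, scipy, OpenCV 4.12 (cv2) and the standard library are available. Lean on these libraries where they do the work, as an engineer would, in place of code of your own. Each camera call takes 0.05 s, during which the arm holds its last target.

### The job

Lift the small wooden speaker out of its round-footed charger, stand it upright on the grey felt pad and let go, then take it again by its other two sides and stand it fully down in the square-footed dock. There, roll the ribbed thumbwheel on its top to three clicks up from off, so that the broad metal bar on the wheel's rim is uppermost, and let go. Leave the other things on the desk where they are.

Things in the scene. Friction and masses are not known exactly. Their poses are not given: they have to be found in the camera images.
- speaker_center (a point): Centre of the loose wooden speaker, an upright block 64 mm (its x) by 50 mm (its y) by 110 mm tall (its z, up), about 0.4 kg, grey cloth on its two x faces. The point is 55 mm above its underside. It starts standing in the charger. All four sides are flat and can be gripped near the top.
- wheel_axis (a point): Centre of the speaker's black thumbwheel, 102 mm above the speaker's underside (8 mm below its top face); axes as the speaker's; the wheel turns about y. It is 20 mm wide, of radius 29.5 mm over its 1.5 mm high ribs, one every 20 degrees; one rib is a broad (7 mm) bare-metal bar. Pressing it lightly from above (5 to 10 N) and moving along x rolls it.
- wheel (a joint): Turn of the thumbwheel, rad: 0 at off (a stop), grows as its top rolls toward the speaker's +x; 8 clicks of 0.349 rad (10 mm at the rim). Snaps to the nearest click; about 1.5 N along the rim takes it over one. Starts at off or one click up. At off the metal bar is 60 degrees from the top, on the -x side; at three clicks (1.047) it is uppermost.
- charger: Fixed charger: grey round foot, diameter 124 mm, 12 mm high, on which the speaker stands (same axes, within 0.02 rad). Origin: centre of its underside. Two upright aluminium plates, tops 118 mm above the desk, cover the speaker's y faces nearly to the top, 2.5 mm off, so there it can only be gripped on its x faces. Lips 14 mm high on the x sides, 3 mm off.
- dock: Fixed dock: plywood foot 150 (x) by 110 mm (y), 12 mm high, on which the speaker must stand. Origin: centre of its underside. Upright aluminium plates at +x and -x, inner faces 69 mm apart, tops 118 mm above the desk, take the speaker's x faces, so it is held by its y faces. Lips 14 mm above the foot at the y sides, 56 mm apart. Speaker may stand either way round (half a turn).
- pad: Fixed grey felt pad on the open desk, 140 by 140 mm, 3 mm thick; origin at the centre of its underside. Clear of other things.
- mug: Bystander: white ceramic mug of 82 mm diameter, 95 mm high, with pencils standing in it up to 170 mm. Origin at the centre of its underside.
- chest: Bystander: wooden chest with sliding lid, 110 by 180 by 87 mm high. Origin at the centre of its underside.
- tape: Bystander: black tape holder, 60 by 140 by 78 mm high. Origin at the centre of its underside.
- dish: Bystander: chrome paper clip dish, 96 mm diameter, 28 mm high. Origin at the centre of its underside.
- protractor: Bystander: red plastic protractor lying flat, 150 by 80 by 5 mm. Origin at the middle of its straight edge.
- stapler: Bystander: stapler, 36 by 140 by 50 mm high. Origin at the centre of its underside.
There are look-alikes about, which are no part of the job. Leave any yellow look-alike of the part that bears speaker_center alone. What is shaped like the pad but red is not meant.

How it is judged:
On the way, in this order (a step that is already met when the one before it is completed fails the run):
1. the speaker stands upright on the felt pad, let go (horizontal distance between speaker_center and pad below 0.06 m and height (world z) of speaker_center below 0.062 m and angle between speaker_center's own z axis and vertical below 0.1 rad and contact force between the fingers and anything else below 0.1 N), for 0.15 s.
2. the speaker stands fully down in the dock, let go, its wheel not yet at three clicks (horizontal distance between speaker_center and dock below 0.008 m and z of speaker_center in the frame of dock below 0.071 m and angle between speaker_center's own z axis and vertical below 0.08 rad and contact force between the fingers and anything else below 0.1 N and value of joint wheel below 0.8 rad), for 0.15 s.
3. the wheel is at three clicks with the speaker in the dock (horizontal distance between speaker_center and dock below 0.01 m and value of joint wheel between 0.93 and 1.16 rad), for 0.2 s.
At the end, for the whole second after the job is handed in: The speaker stands upright and fully down in the dock (centre within 8 mm of the dock's centre line and under 71 mm above the dock's underside, tilt under 0.08 rad), and the wheel rests at three clicks up from off (0.93 to 1.16 rad) (horizontal distance between speaker_center and dock below 0.008 m and z of speaker_center in the frame of dock below 0.071 m and angle between speaker_center's own z axis and vertical below 0.08 rad and value of joint wheel between 0.93 and 1.16 rad and velocity of joint wheel between -0.1 and 0.1 rad/s); the robot touches nothing.
It fails at once if a bystander is shifted by more than 30 mm or the mug is tipped (distance of any of mug, chest, tape, dish, protractor, stapler from where it was at the start of the episode above 0.03 m or angle between mug's own z axis and vertical above 0.3 rad).
It also fails if it takes over 72 s, if anything falls off the work surface, if the arm or the gripper's body presses on something with over 40 N, if the wrist force passes 120 N, or if a joint passes its speed limit or range.

## Working session

There is one attempt and no reset: what is moved stays moved. The work goes in short steps, Python scripts to look and compute and a tool call to move; the robot and the scene stay as the last step left them, time stands still between calls to the robot, and variables do not carry over. Pictures are saved under pics/ and viewed, and the job is handed in when it is done.

Besides the shell and the picture viewer there is one more tool, called after ">>>" as name([rows], argument=value, ...), one row to a line, values as JSON. arm_command: Moves the arm, as the interface text tells. Its arguments: {"type":"object","properties":{"motion":{"type":"array","items":{"type":"array","items":{"type":"number"}}}},"required":["motion"]}

```bash
mkdir -p pics
python3 - <<'E'
from cell import readout, optics, order
import cv2,numpy as np
s=readout.sense();print(s['clock'],s['ee_pos'],s['eef_rot'],s['gripper_width'],s['contact_force'])
for n in ['scene','top']:
    p,d=optics.grab_frame(n); np.savez(f'{n}0.npz',p=p,d=d)
    cv2.imwrite(f'pics/{n}0.png',p[:,:,::-1]); c=optics.camera_info(n);print(n,c)
E
```

```text
0.0 [0.14023061 0.55700193 0.21361781] [[-9.69687089e-01  2.44348715e-01 -8.09914553e-04]
 [ 2.44349775e-01  9.69685679e-01 -1.69436481e-03]
 [ 3.71346680e-04 -1.84090612e-03 -9.99998237e-01]] 0.09192842434925759 [ 0.00918634  0.05778921 -0.45927537]
scene {'fx': 372.99961956491273, 'fy': 372.99961956491273, 'cx': 255.10901201168537, 'cy': 200.85694667089484, 'distortion': array([-0.03163589,  0.        ,  0.        ,  0.        ,  0.        ]), 'rvec': array([ 1.97417129,  1.62021024, -0.55568539]), 'tvec': array([-0.07484882, -0.28022376,  1.46526932])}
top {'fx': 374.3260306648105, 'fy': 374.3260306648105, 'cx': 257.18915843837095, 'cy': 194.42250149219046, 'distortion': array([-0.12175556,  0.        ,  0.        ,  0.        ,  0.        ]), 'rvec': array([ 2.2231212 , -2.17226395,  0.06477678]), 'tvec': array([-0.03517107,  0.47427483,  1.30468934])}
```

View pics/scene0.png

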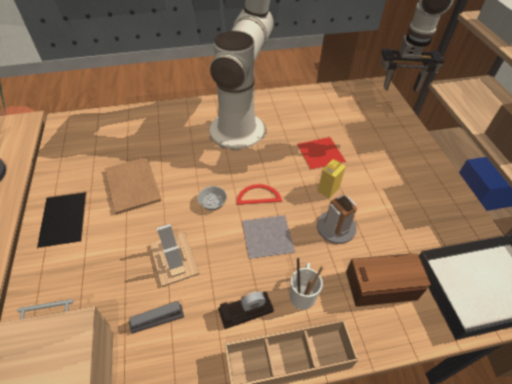

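View pics/top0.png

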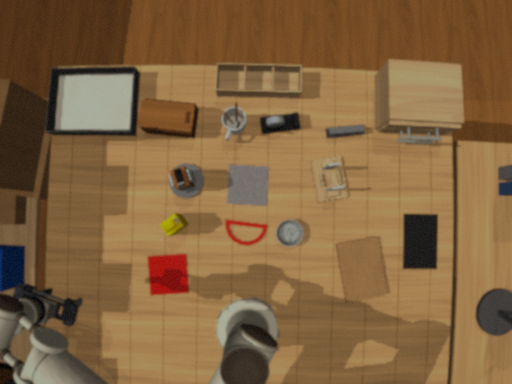

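The charger with the wooden speaker is at scene (340,215), top (184,180). The yellow look-alike is at scene (331,178), top (173,224). The grey pad is at scene (268,236), top (248,185), with a red look-alike at top (168,274). The dock is at scene (173,255), top (332,180). Next I'll look at close crops with point data.

```bash
cat > h.py <<'E'
import numpy as np,cv2
from cell import readout,optics,order
def cloud(n,d,info=None):
    c=info or optics.camera_info(n);K=np.array([[c['fx'],0,c['cx']],[0,c['fy'],c['cy']],[0,0,1]])
    R=cv2.Rodrigues(c['rvec'])[0]
    v,u=np.mgrid[:384,:512]
    xy=cv2.undistortPoints(np.stack([u,v],-1).reshape(-1,1,2).astype(np.float64),K,c['distortion']).reshape(384,512,2)
    P=np.dstack([xy*d[...,None],d]); W=(P-c['tvec'])@R
    W[d<=0]=np.nan
    return W
def proj(n,X,info=None):
    c=info or optics.camera_info(n);K=np.array([[c['fx'],0,c['cx']],[0,c['fy'],c['cy']],[0,0,1]])
    return cv2.projectPoints(np.array(X,float).reshape(-1,3),c['rvec'],c['tvec'],K,c['distortion'])[0].reshape(-1,2)
E
python3 - <<'E'
from h import *
T=np.load('top0.npz');S=np.load('scene0.npz')
wt=cloud('top',T['d']);ws=cloud('scene',S['d'])
for n,w,pts in [('top',wt,[(184,180),(248,185),(332,180),(173,224),(168,274),(235,120),(120,150)]),('scene',ws,[(268,236),(173,270)])]:
    for u,v in pts: print(n,u,v,w[v,u].round(3))
def crop(p,x,y,w,h,f): return cv2.resize(p[y:y+h,x:x+w,::-1],None,fx=f,fy=f,interpolation=cv2.INTER_CUBIC)
a=crop(T['p'],155,145,60,50,6);b=crop(T['p'],305,145,70,60,6)
c=crop(S['p'],305,160,60,90,6);e=crop(S['p'],140,210,70,80,5)
cv2.imwrite('pics/c1.png',a);cv2.imwrite('pics/c2.png',b)
H=540;z=np.zeros((H,360+350,3),np.uint8);z[:540,:360]=c;z[:400,360:]=e;cv2.imwrite('pics/c3.png',z)
# pad
m=(T['p'].astype(int).max(2)-T['p'].min(2)<25)
reg=np.zeros_like(m);reg[155:215,220:280]=1
n,l,st,ce=cv2.connectedComponentsWithStats((m&reg).astype(np.uint8));i=1+st[1:,4].argmax();print(st[i]);q=wt[l==i];print('pad',np.nanmedian(q,0));pts=q[:,:2].astype(np.float32);print(cv2.minAreaRect(pts[~np.isnan(pts[:,0])]))
for n,w,reg in [('ch',wt,(160,150,210,205)),('dock',wt,(305,150,355,205)),('charger-scene',ws,(310,180,365,250)),('dock-scene',ws,(145,215,205,290))]:
    x0,y0,x1,y1=reg;q=w[y0:y1,x0:x1].reshape(-1,3);q=q[~np.isnan(q[:,0])]
    for lo,hi in [(.006,.02),(.105,.116),(.113,.124),(.116,.16)]:
        k=q[(q[:,2]>lo)&(q[:,2]<hi)]
        if len(k)>4: print(n,lo,hi,len(k),cv2.minAreaRect(k[:,:2].astype(np.float32)),k.mean(0).round(3))
E
```

```text
top 184 180 [0.511 0.215 0.12 ]
top 248 185 [0.508 0.009 0.   ]
top 332 180 [ 0.533 -0.29   0.007]
top 173 224 [0.367 0.244 0.13 ]
top 168 274 [0.186 0.285 0.003]
top 235 120 [0.741 0.062 0.004]
top 120 150 [0.625 0.477 0.001]
scene 268 236 [0.513 0.012 0.004]
scene 173 270 [ 0.586 -0.28   0.024]
[ 228  165   40   40 1419]
pad [0.50951779 0.01140704 0.00353413]
((0.5102144479751587, 0.0115184485912323), (0.13467679917812347, 0.13485489785671234), 88.41508483886719)
ch 0.006 0.02 495 ((0.5329245924949646, 0.22870022058486938), (0.18877734243869781, 0.16094808280467987), 1.751607894897461) [0.516 0.216 0.012]
ch 0.105 0.116 38 ((0.5122602581977844, 0.2251906841993332), (0.04929886385798454, 0.06807727366685867), 27.943269729614258) [0.514 0.222 0.111]
ch 0.113 0.124 198 ((0.5197903513908386, 0.2308935523033142), (0.06384650617837906, 0.06826213002204895), 19.847501754760742) [0.519 0.229 0.12 ]
ch 0.116 0.16 340 ((0.5200760364532471, 0.23059578239917755), (0.06426370143890381, 0.06723254919052124), 20.822860717773438) [0.519 0.229 0.127]
dock 0.006 0.02 1008 ((0.5446362495422363, -0.28
[... 1106 characters left out ...]
7184324265, 0.06657968461513519), 16.834156036376953) [0.528 0.226 0.128]
dock-scene 0.006 0.02 1123 ((0.5054117441177368, -0.2730942964553833), (0.15986740589141846, 0.2422296106815338), 82.47543334960938) [ 0.548 -0.276  0.013]
dock-scene 0.105 0.116 65 ((0.5388893485069275, -0.2784796357154846), (0.0855507105588913, 0.03845980018377304), 10.457904815673828) [ 0.539 -0.278  0.111]
dock-scene 0.113 0.124 102 ((0.5385842323303223, -0.2774207592010498), (0.08732060343027115, 0.03994184732437134), 11.007970809936523) [ 0.539 -0.278  0.118]
dock-scene 0.116 0.16 84 ((0.5385516285896301, -0.27743589878082275), (0.08734235912561417, 0.03919351100921631), 10.403979301452637) [ 0.54  -0.277  0.119]
```

```bash
ls pics
```

```text
c1.png
c2.png
c3.png
scene0.png
top0.png
```

View pics/c1.png

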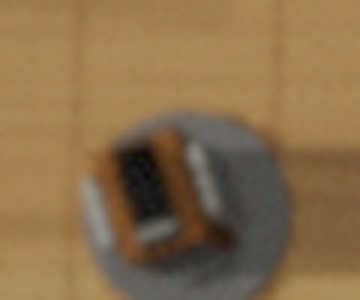

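View pics/c2.png

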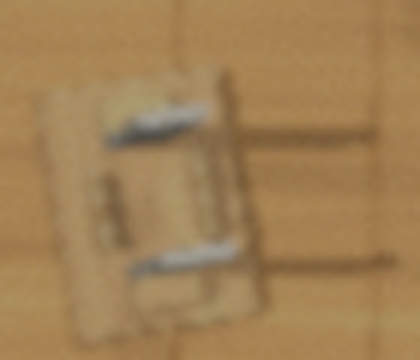

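View pics/c3.png

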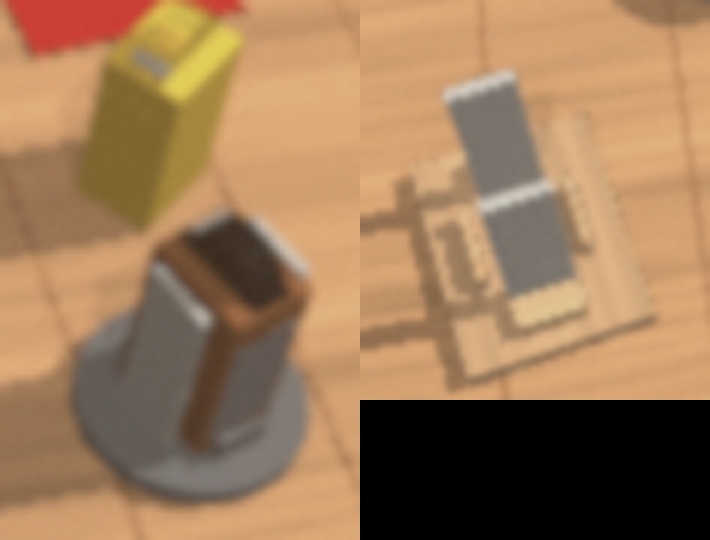

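The speaker to take is the wooden one between aluminium plates on the grey round foot (c1: wheel at about (145,185), bar at (155,230)). The yellow one is bare-standing, so it is not it. Now I'll go above it and look with the wrist camera.

```bash
cat >> h.py <<'E'
from scipy.spatial.transform import Rotation as Ro
def plan(pos,yaw,n,jaw,nrot=None,R0=None,p0=None):
    """yaw (deg) of tool y axis in world, tool down; prints rows in tool axes"""
    s=readout.sense();p=np.array(s['ee_pos'] if p0 is None else p0);R=np.array(s['eef_rot'] if R0 is None else R0)
    y=np.array([np.cos(np.radians(yaw)),np.sin(np.radians(yaw)),0]);z=np.array([0,0,-1.]);Rt=np.c_[np.cross(y,z),y,z]
    rv=Ro.from_matrix(R.T@Rt).as_rotvec()
    d=(np.array(pos)-p)/n
    rows=[]
    for i in range(n):
        sh=R.T@d*1000
        w=np.degrees(rv)/n
        rows.append([*np.round(sh,1).tolist(),*np.round(w,2).tolist(),jaw])
        R=R@Ro.from_rotvec(np.radians(rows[-1][3:6])).as_matrix()
    print('dist',np.linalg.norm(d)*n,'rot',np.degrees(np.linalg.norm(rv)));print(rows)
def yawy():
    s=readout.sense();R=s['eef_rot'];return np.degrees(np.arctan2(R[1,1],R[0,1]))
E
python3 - <<'E'
from h import *
plan([.46,.21,.30],18,12,91.9)
E
```

```text
dist 0.4797212733688606 rot 57.85931677638078
[[-32.9, -21.5, -7.2, -0.01, 0.0, 4.82, 91.9], [-34.6, -18.7, -7.2, -0.01, 0.0, 4.82, 91.9], [-36.0, -15.7, -7.2, -0.01, 0.0, 4.82, 91.9], [-37.2, -12.6, -7.2, -0.01, 0.0, 4.82, 91.9], [-38.2, -9.5, -7.2, -0.01, 0.0, 4.82, 91.9], [-38.8, -6.2, -7.2, -0.01, 0.0, 4.82, 91.9], [-39.2, -2.9, -7.2, -0.01, 0.0, 4.82, 91.9], [-39.3, 0.4, -7.2, -0.01, 0.0, 4.82, 91.9], [-39.2, 3.7, -7.2, -0.01, 0.0, 4.82, 91.9], [-38.7, 6.9, -7.2, -0.01, 0.0, 4.82, 91.9], [-38.0, 10.2, -7.2, -0.01, 0.0, 4.82, 91.9], [-37.0, 13.3, -7.2, -0.01, 0.0, 4.82, 91.9]]
```

>>> arm_command([
  [-33,-21.5,-7,0,0,4.8,91.9],
  [-34.5,-18.5,-7,0,0,4.8,91.9],
  [-36,-15.5,-7,0,0,4.8,91.9],
  [-37,-12.5,-7,0,0,4.8,91.9],
  [-38,-9.5,-7,0,0,4.8,91.9],
  [-39,-6,-7,0,0,4.8,91.9],
  [-39,-3,-7,0,0,4.8,91.9],
  [-39,0.5,-7,0,0,4.8,91.9],
  [-39,3.5,-7,0,0,4.8,91.9],
  [-38.5,7,-7,0,0,4.8,91.9],
])

```text
clock: 1.1
ee_pos: [0.4075, 0.2688, 0.2845]
eef_rot: [[-0.464, 0.886, -0.001], [0.886, 0.464, -0.0], [0.0, -0.001, -1.0]]
contact_force: [0.7, 0.5, -0.1]
gripper_width: 0.0919
```

>>> arm_command([
  [-38,10,-7,0,0,4.8,91.9],
  [-37,13,-7,0,0,4.8,91.9],
  [0,0,0,0,0,0,91.9],
  [0,0,0,0,0,0,91.9],
])

```text
clock: 1.5
ee_pos: [0.4599, 0.212, 0.2981]
eef_rot: [[-0.312, 0.95, -0.001], [0.95, 0.312, 0.0], [0.001, -0.001, -1.0]]
contact_force: [-0.5, -0.2, -0.2]
gripper_width: 0.0922
```

Run:
```python
from h import *
s=readout.sense();print(s['clock'],s['ee_pos'],yawy(),s['eef_rot'].round(4).tolist())
c=optics.camera_info('wrist');print(c);R=cv2.Rodrigues(c['rvec'])[0];print(-R.T@c['tvec'],R[2])
p,d=optics.grab_frame('wrist');np.savez('w1.npz',p=p,d=d,i=np.array([c],dtype=object));cv2.imwrite('pics/w1.png',p[:,:,::-1])
```

```text
1.5 [0.45989559 0.21198063 0.29812467] 18.208908559733423 [[-0.3125, 0.9499, -0.0012], [0.9499, 0.3125, 0.0002], [0.0006, -0.001, -1.0]]
{'fx': 275.7666359049958, 'fy': 275.7666359049958, 'cx': 254.0496085092192, 'cy': 186.56278953776533, 'distortion': array([-0.06275422,  0.        ,  0.        ,  0.        ,  0.        ]), 'rvec': array([-2.86635411, -0.45820333, -0.05455628]), 'tvec': array([-0.5033162 ,  0.00865913,  0.48416084])}
[0.4398741  0.27487451 0.46772714] [ 0.07384025 -0.22723515 -0.97103646]
```

View pics/w1.png

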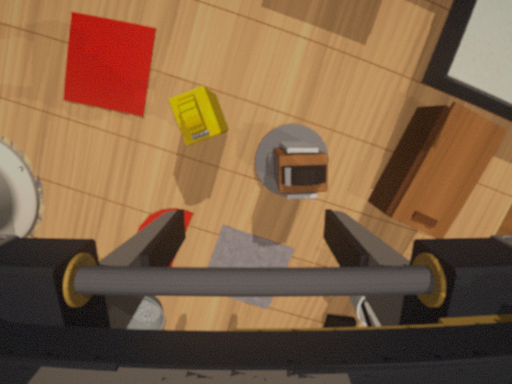

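Wrist view: speaker with plates at (300,172), wheel bar at (287,176), yellow look-alike at (198,115), red pad at (110,62).

Run:
```python
from h import *
f=np.load('w1.npz',allow_pickle=True);c=f['i'][0];p=f['p'];w=cloud('wrist',f['d'],c)
cv2.imwrite('pics/w1c.png',cv2.resize(p[110:220,240:350,::-1],None,fx=5.4,fy=5.4,interpolation=cv2.INTER_CUBIC))
q=w[130:205,262:340];pc=p[130:205,262:340].astype(int)
print(np.histogram(q[...,2][~np.isnan(q[...,2])],bins=np.arange(-.005,.16,.005)))
brown=(pc[...,0]-pc[...,2]>25)
for lo,hi,m in [(.117,.128,brown),(.112,.124,~brown),(.112,.15,None),(.127,.15,~brown)]:
    k=(q[...,2]>lo)&(q[...,2]<hi)
    if m is not None:k&=m
    P=q[k];print(lo,hi,len(P),cv2.minAreaRect(P[:,:2].astype(np.float32)),P.mean(0),np.percentile(P[:,2],[5,50,95]))
```

```text
(array([1255,  480,   69, 1282,   15,   25,   40,   20,   28,   13,   16,
         14,   21,   29,   18,   18,   21,   34,   26,    6,   51,   58,
         54,   86,  419, 1003,   54,  180,  235,  252,    0,    0]), array([-0.005,  0.   ,  0.005,  0.01 ,  0.015,  0.02 ,  0.025,  0.03 ,
        0.035,  0.04 ,  0.045,  0.05 ,  0.055,  0.06 ,  0.065,  0.07 ,
        0.075,  0.08 ,  0.085,  0.09 ,  0.095,  0.1  ,  0.105,  0.11 ,
        0.115,  0.12 ,  0.125,  0.13 ,  0.135,  0.14 ,  0.145,  0.15 ,
        0.155]))
0.117 0.128 1106 ((0.522576093673706, 0.22562916576862335), (0.06269918382167816, 0.0587710477411747), 19.76392364501953) [0.51937604 0.23185812 0.12124584] [0.11910955 0.12131661 0.12296666]
0.112 0.124 303 ((0.5202131867408752, 0.22972646355628967), (0.053462449461221695, 0.06616146862506866), 19.76537322998047) [0.51732128 0.23285928 0.11723155] [0.11368658 0.11731561 0.1213209 ]
0.112 0.15 2198 ((0.5210442543029785, 0.22931620478630066), (0.06278911232948303, 0.06754642724990845), 20.53900718688965) [0.51865044 0.23115403 0.12579772] [0.11647903 0.12177656 0.14158968]
0.127 0.15 594 ((0.5200369358062744, 0.230069100856781), (0.047474056482315063, 0.02083096094429493), 21.65606689453125) [0.51766587 0.23001978 0.13792186] [0.13082511 0.13913414 0.14278743]
```

View pics/w1c.png

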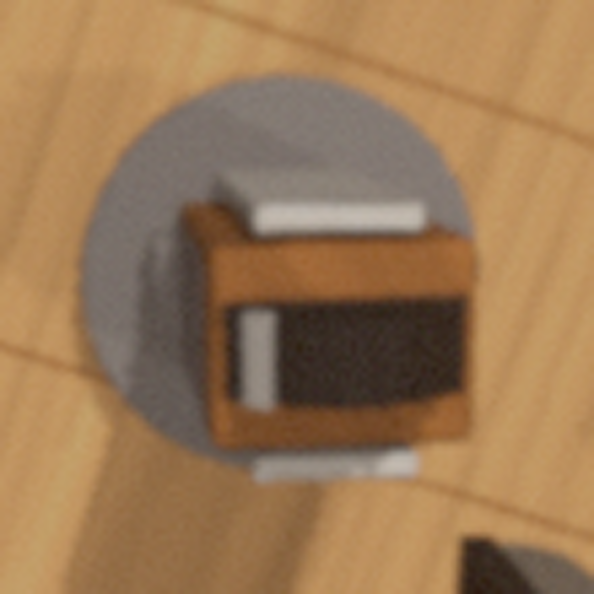

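Run:
```python
from h import *
f=np.load('w1.npz',allow_pickle=True);c=f['i'][0];p=f['p'];w=cloud('wrist',f['d'],c)
C=np.array([.5208,.2295,.114]);a=np.radians(20.3);X=np.array([np.cos(a),np.sin(a),0]);Y=np.array([-np.sin(a),np.cos(a),0])
L=w-C;lx=L@X;ly=L@Y
m=(abs(ly)<.008)&(abs(lx)<.034)&(L[...,2]>.0)&(p.max(2)>95)&(p.astype(int)[...,0]-p[...,2]<25)
print(m.sum(),np.median(lx[m]),np.median(L[...,2][m]),np.degrees(np.arctan2(-np.median(lx[m]),np.median(L[...,2][m]))))
plan([.5208,.2295,.28],20.3,3,91.9)
```

```text
74 -0.021944167510659925 0.018746829899031522 49.492844314134324
dist 0.0662341466314949 rot 2.011656375687611
[[-1.1, 21.2, 6.0, -0.02, -0.01, -0.67, 91.9], [-1.3, 21.2, 6.0, -0.02, -0.01, -0.67, 91.9], [-1.6, 21.2, 6.0, -0.02, -0.01, -0.67, 91.9]]
```

>>> arm_command([
  [-1,21,6,0,0,-0.7,91.9],
  [-1.5,21,6,0,0,-0.7,91.9],
  [-1.5,21.5,6,0,0,-0.7,91.9],
  [0,0,35,0,0,0,91.9],
  [0,0,35,0,0,0,91.9],
  [0,0,25,0,0,0,91.9],
  [0,0,0,0,0,0,91.9],
  [0,0,0,0,0,0,91.9],
])

```text
clock: 2.35
ee_pos: [0.5205, 0.2302, 0.1859]
eef_rot: [[-0.35, 0.937, -0.001], [0.937, 0.35, 0.0], [0.0, -0.001, -1.0]]
contact_force: [0.3, 0.2, 1.6]
gripper_width: 0.092
```

Run:
```python
from h import *
s=readout.sense();print(s['clock'],s['ee_pos'],yawy())
c=optics.camera_info('wrist');p,d=optics.grab_frame('wrist');np.savez('w2.npz',p=p,d=d,i=np.array([c],dtype=object));cv2.imwrite('pics/w2.png',p[:,:,::-1])
w=cloud('wrist',d,c)
C=np.array([.5208,.2295,.114]);a=np.radians(20.3);X=np.array([np.cos(a),np.sin(a),0]);Y=np.array([-np.sin(a),np.cos(a),0])
L=w-C;lx=L@X;ly=L@Y;z=w[...,2]
m=(abs(lx)<.06)&(abs(ly)<.06)&(z>.116)&(z<.15)
print(m.sum(),cv2.minAreaRect(w[m][:,:2].astype(np.float32)))
m&=(z<.1265)&(p.astype(int)[...,0]-p[...,2]>25)
print(m.sum(),np.percentile(lx[m],[1,99]),np.percentile(ly[m],[1,99]),cv2.minAreaRect(w[m][:,:2].astype(np.float32)),np.median(z[m]))
print(proj('wrist',C,c))
```

```text
2.35 [0.5205423  0.23015613 0.18591612] 20.468543511824546
4464 ((0.521154522895813, 0.2295026183128357), (0.06424862891435623, 0.06719043105840683), 19.602624893188477)
2187 [-0.03110507  0.03170475] [-0.0333157   0.02494817] ((0.5214446187019348, 0.22908255457878113), (0.06413091719150543, 0.06645286828279495), 20.811368942260742) 0.12124266282043387
[[253.57878956 194.31151665]]
```

View pics/w2.png

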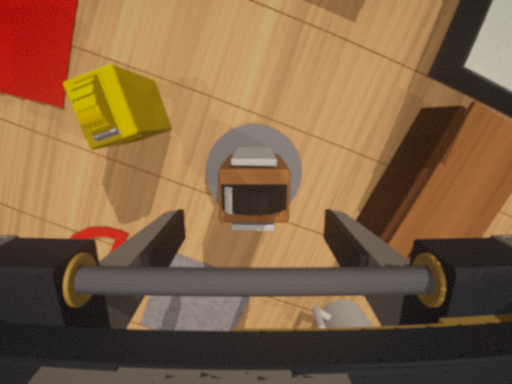

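Wrist view confirms: speaker at (254,190), square to the jaws. I'll go down and grip.

>>> arm_command([
  [0,0.5,25,0,0,0,91.9],
  [0.5,0,25,0,0,0,91.9],
  [0,0,25,0,0,0,91.9],
  [0,0,22,0,0,0,91.9],
  [0,0,0,0,0,0,91.9],
  [0,0,0,0,0,0,50],
  [0,0,0,0,0,0,50],
  [0,0,0,0,0,0,50],
  [0,0,0,0,0,0,50],
])

```text
clock: 3.3
ee_pos: [0.5218, 0.2299, 0.09]
eef_rot: [[-0.348, 0.937, 0.001], [0.937, 0.348, -0.0], [-0.0, 0.001, -1.0]]
contact_force: [-2.9, -1.0, 6.3]
gripper_width: 0.0639
```

>>> arm_command([
  [0,0,-5,0,0,0,50],
  [0,0,-20,0,0,0,50],
  [0,0,-30,0,0,0,50],
  [0,0,-40,0,0,0,50],
  [0,0,-40,0,0,0,50],
  [0,0,0,0,0,0,50],
])

```text
clock: 3.9
ee_pos: [0.5251, 0.2307, 0.2301]
eef_rot: [[-0.348, 0.937, 0.012], [0.938, 0.348, 0.003], [-0.002, 0.012, -1.0]]
contact_force: [1.0, -0.0, -3.6]
gripper_width: 0.0642
```

Run:
```python
from h import *
s=readout.sense();print(s['clock'],s['ee_pos'],yawy(),s['contact_force'],s['gripper_width'],s['q'])
plan([.510,.0115,.20],11,7,50)
```

```text
3.9 [0.52510586 0.23069364 0.23011296] 20.362472092612837 [ 0.97785416 -0.04635353 -3.57505367] 0.06420566566821848 [ 2.03227537e-01  1.34360778e-01  1.59296035e+00  1.98807453e-04
  1.40219177e+00 -1.52187023e-01]
dist 0.22176751303652292 rot 9.387409635472538
[[-28.6, -13.0, 4.2, 0.1, 0.01, 1.34, 50], [-28.9, -12.3, 4.2, 0.1, 0.01, 1.34, 50], [-29.2, -11.6, 4.2, 0.1, 0.01, 1.34, 50], [-29.4, -10.9, 4.2, 0.1, 0.01, 1.34, 50], [-29.7, -10.2, 4.3, 0.1, 0.01, 1.34, 50], [-29.9, -9.5, 4.3, 0.1, 0.01, 1.34, 50], [-30.1, -8.8, 4.3, 0.1, 0.01, 1.34, 50]]
```

>>> arm_command([
  [-28.5,-13,4,0,0,1.4,50],
  [-29,-12.5,4,0,0,1.4,50],
  [-29,-11.5,4,0,0,1.4,50],
  [-29.5,-11,4,0,0,1.3,50],
  [-29.5,-10,4,0,0,1.3,50],
  [-30,-9.5,4,0,0,1.3,50],
  [-30,-9,4,0,0,1.3,50],
  [0,0,20,0,0,0,50],
  [0,0,20,0,0,0,50],
  [0,0,20,0,0,0,50],
])

```text
clock: 4.9
ee_pos: [0.504, 0.0109, 0.1326]
eef_rot: [[-0.189, 0.982, -0.003], [0.982, 0.189, 0.001], [0.001, -0.003, -1.0]]
contact_force: [0.2, 0.2, -4.7]
gripper_width: 0.064
```

>>> arm_command([
  [0,0,20,0,0,0,50],
  [0,0,15,0,0,0,50],
  [0,0,10,0,0,0,50],
  [0,0,0,0,0,0,50],
  [0,0,0,0,0,0,50],
  [0,0,0,0,0,0,50],
])

```text
clock: 5.5
ee_pos: [0.5063, 0.0108, 0.0914]
eef_rot: [[-0.19, 0.982, 0.002], [0.982, 0.19, -0.0], [-0.001, 0.002, -1.0]]
contact_force: [0.8, 0.4, -4.7]
gripper_width: 0.0639
```

Run:
```python
from h import *
s=readout.sense();print(s['clock'],s['ee_pos'],yawy(),s['eef_rot'].round(4).tolist(),s['contact_force'],s['gripper_width'])
p,d=optics.grab_frame('scene');cv2.imwrite('pics/s2.png',cv2.resize(p[170:280,200:310,::-1],None,fx=5,fy=5))
```

```text
5.5 [0.50628242 0.01077585 0.09139215] 10.961334796927217 [[-0.1901, 0.9818, 0.0016], [0.9818, 0.1901, -0.0004], [-0.0007, 0.0015, -1.0]] [ 0.79595249  0.37420249 -4.74979328] 0.063861225012098
```

View pics/s2.png

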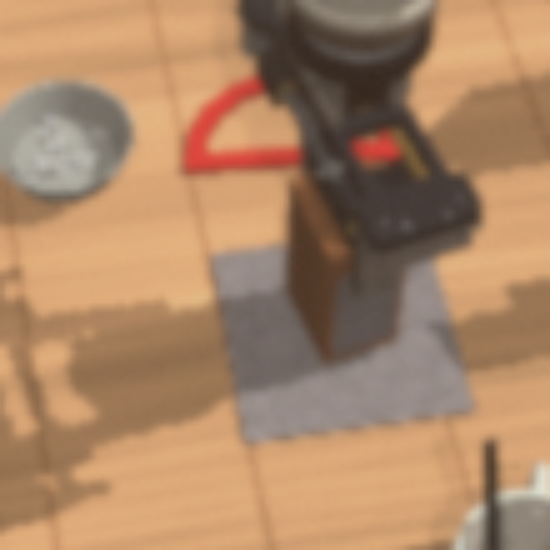

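The speaker hangs about 1 cm above the pad, at crop (340,290). I'll lower it until it touches.

>>> arm_command([
  [0,0,4,0,0,0,50],
  [0,0,4,0,0,0,50],
  [0,0,0,0,0,0,50],
  [0,0,0,0,0,0,50],
])

```text
clock: 5.95
ee_pos: [0.5054, 0.011, 0.0824]
eef_rot: [[-0.19, 0.982, -0.0], [0.982, 0.19, 0.0], [0.0, -0.0, -1.0]]
contact_force: [0.3, -0.2, -4.4]
gripper_width: 0.0637
```

>>> arm_command([
  [0,0,1,0,0,0,50],
  [0,0,1,0,0,0,50],
  [0,0,0,0,0,0,50],
])

```text
clock: 6.25
ee_pos: [0.5058, 0.0109, 0.0808]
eef_rot: [[-0.19, 0.982, 0.0], [0.982, 0.19, -0.0], [-0.0, 0.0, -1.0]]
contact_force: [-0.3, -0.1, -3.3]
gripper_width: 0.0637
```

>>> arm_command([
  [0,0,0.5,0,0,0,50],
  [0,0,0,0,0,0,91.9],
  [0,0,0,0,0,0,91.9],
  [0,0,0,0,0,0,91.9],
  [0,0,-30,0,0,0,91.9],
  [0,0,-40,0,0,0,91.9],
  [0,0,-40,0,0,0,91.9],
  [0,0,0,0,0,0,91.9],
  [0,0,0,0,0,0,91.9],
])

```text
clock: 7.15
ee_pos: [0.5064, 0.0107, 0.1911]
eef_rot: [[-0.19, 0.982, 0.003], [0.982, 0.19, -0.001], [-0.001, 0.002, -1.0]]
contact_force: [0.1, -0.5, -1.2]
gripper_width: 0.0915
```

```bash
cat >> h.py <<'E'
def look(tag,C,yaw,ztop,crop=None,f=5):
    s=readout.sense();print(s['clock'],s['ee_pos'],yawy(),s['gripper_width'],s['contact_force'])
    c=optics.camera_info('wrist');p,d=optics.grab_frame('wrist');np.savez(tag+'.npz',p=p,d=d,i=np.array([c],dtype=object))
    cv2.imwrite(f'pics/{tag}.png',p[:,:,::-1])
    w=cloud('wrist',d,c)
    a=np.radians(yaw);X=np.array([np.cos(a),np.sin(a),0]);Y=np.array([-np.sin(a),np.cos(a),0])
    C=np.array([*C,ztop-.008]);L=w-C;lx=L@X;ly=L@Y;z=w[...,2]
    m=(abs(lx)<.055)&(abs(ly)<.055)&(z>ztop-.005)&(z<ztop+.004)&(p.astype(int)[...,0]-p[...,2]>25)
    print('top',m.sum(),cv2.minAreaRect(w[m][:,:2].astype(np.float32)),np.median(z[m]),np.percentile(lx[m],[1,99]),np.percentile(ly[m],[1,99]))
    b=(abs(lx)<.036)&(abs(ly)<.009)&(z>ztop)&(p.max(2)>95)&(p.astype(int)[...,0]-p[...,2]<25)
    print('bar',b.sum(),np.median(lx[b]),np.median(L[...,2][b]))
    return p,w,c
E
python3 - <<'E'
from h import *
p,w,c=look('w3',(.506,.011),11,.113)
E
```

```text
7.15 [0.50637641 0.01072207 0.19107031] 10.960994900887824 0.09153893062251335 [ 0.10520343 -0.53972809 -1.16165683]
top 1887 ((0.5062710642814636, 0.011608315631747246), (0.06415161490440369, 0.04921543598175049), 10.89388370513916) 0.11231486451155846 [-0.03122842  0.0316818 ] [-0.02368109  0.02478198]
bar 159 -0.018417444582284823 0.021950312264959693
```

View pics/w3.png

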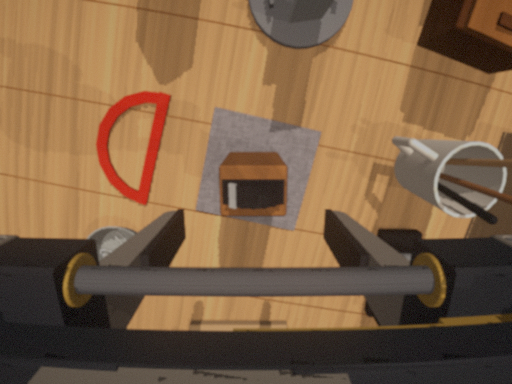

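The speaker stands on the pad at (0.506, 0.011), yaw 10.9°, and the bar is about 40° off top, so it starts one click up. Before regrasping I'll measure the empty dock closely, with the jaw turned as it will be for placing.

Run:
```python
from h import *
plan([.50,-.285,.26],-79,12,91.9)
```

```text
dist 0.30427920986765666 rot 89.959300426536
[[-24.1, -5.1, -5.9, -0.0, 0.0, 7.5, 91.9], [-24.6, -1.9, -5.9, -0.0, 0.0, 7.5, 91.9], [-24.6, 1.3, -5.9, -0.0, 0.0, 7.5, 91.9], [-24.3, 4.5, -5.9, -0.0, 0.0, 7.5, 91.9], [-23.5, 7.6, -5.9, -0.0, 0.0, 7.5, 91.9], [-22.3, 10.6, -5.9, -0.0, 0.0, 7.5, 91.9], [-20.7, 13.4, -5.9, -0.0, 0.0, 7.5, 91.9], [-18.8, 16.0, -5.9, -0.0, 0.0, 7.5, 91.9], [-16.5, 18.3, -5.9, -0.0, 0.0, 7.5, 91.9], [-14.0, 20.3, -5.9, -0.0, 0.0, 7.5, 91.9], [-11.2, 22.0, -5.9, -0.0, 0.0, 7.5, 91.9], [-8.2, 23.3, -5.9, -0.0, 0.0, 7.5, 91.9]]
```

>>> arm_command([
  [-24,-5,-6,0,0,7.5,91.9],
  [-24.5,-2,-6,0,0,7.5,91.9],
  [-24.5,1.5,-6,0,0,7.5,91.9],
  [-24.5,4.5,-6,0,0,7.5,91.9],
  [-23.5,7.5,-6,0,0,7.5,91.9],
  [-22.5,10.5,-6,0,0,7.5,91.9],
  [-20.5,13.5,-6,0,0,7.5,91.9],
  [-19,16,-6,0,0,7.5,91.9],
  [-16.5,18.5,-6,0,0,7.5,91.9],
  [-14,20.5,-6,0,0,7.5,91.9],
])

```text
clock: 8.2
ee_pos: [0.5002, -0.2365, 0.2478]
eef_rot: [[0.902, 0.433, -0.003], [0.433, -0.902, 0.003], [-0.002, -0.004, -1.0]]
contact_force: [0.6, -0.1, 0.2]
gripper_width: 0.0919
```

>>> arm_command([
  [-11,22,-6,0,0,7.5,91.9],
  [-8,23.5,-6,0,0,7.5,91.9],
  [0,0,0,0,0,0,91.9],
  [0,0,0,0,0,0,91.9],
  [0,0,0,0,0,0,91.9],
])

```text
clock: 8.7
ee_pos: [0.5004, -0.2842, 0.2606]
eef_rot: [[0.981, 0.192, -0.002], [0.192, -0.981, 0.002], [-0.001, -0.002, -1.0]]
contact_force: [-0.1, -0.1, 0.2]
gripper_width: 0.0917
```

Run:
```python
from h import *
s=readout.sense();print(s['clock'],s['ee_pos'],yawy())
c=optics.camera_info('wrist');p,d=optics.grab_frame('wrist');np.savez('w4.npz',p=p,d=d,i=np.array([c],dtype=object));cv2.imwrite('pics/w4.png',p[:,:,::-1])
w=cloud('wrist',d,c);z=w[...,2]
m=(np.hypot(w[...,0]-.538,w[...,1]+.277)<.09)
for lo,hi in [(.112,.122),(.02,.03),(.008,.016)]:
    k=m&(z>lo)&(z<hi);print(lo,k.sum(),cv2.minAreaRect(w[k][:,:2].astype(np.float32)) if k.sum()>5 else '',np.median(z[k]))
print(proj('wrist',[.538,-.277,.012],c))
```

```text
8.7 [ 0.50037598 -0.28417437  0.26059932] -78.91290977608429
0.112 484 ((0.5387891530990601, -0.2804287075996399), (0.08354630321264267, 0.039621442556381226), 11.235543251037598) 0.11723651267380553
0.02 617 ((0.5514703989028931, -0.27821725606918335), (0.09555407613515854, 0.06638437509536743), 10.913423538208008) 0.024481271911811476
0.008 5701 ((0.5389958620071411, -0.2800441384315491), (0.14815716445446014, 0.10933519154787064), 11.09415054321289) 0.011388288730994194
[[254.06150496 138.61183823]]
```

View pics/w4.png

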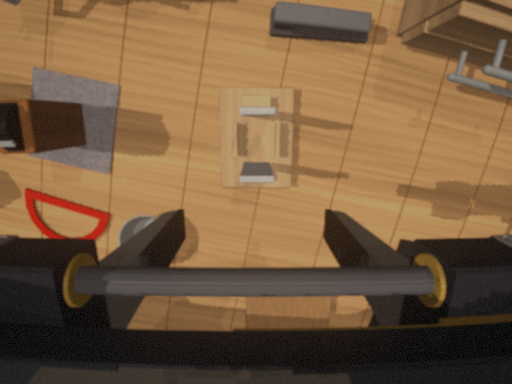

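Dock at image (257,140), measured (0.539, -0.280), yaw 11.1°. I'll recheck from right above, in the same relative view that agreed for the speaker.

>>> arm_command([
  [19,-3.5,20,0,0,0,91.9],
  [19,-3.5,20,0,0,0,91.9],
  [0,0,20,0,0,0,91.9],
  [0,0,0,0,0,0,91.9],
  [0,0,0,0,0,0,91.9],
])

```text
clock: 9.25
ee_pos: [0.5366, -0.2707, 0.2021]
eef_rot: [[0.982, 0.191, -0.001], [0.191, -0.982, 0.001], [-0.001, -0.001, -1.0]]
contact_force: [-0.6, 0.3, -0.0]
gripper_width: 0.092
```

Run:
```python
from h import *
s=readout.sense();print(s['clock'],s['ee_pos'],yawy())
c=optics.camera_info('wrist');p,d=optics.grab_frame('wrist');np.savez('w5.npz',p=p,d=d,i=np.array([c],dtype=object));cv2.imwrite('pics/w5.png',p[:,:,::-1])
w=cloud('wrist',d,c);z=w[...,2]
m=(np.hypot(w[...,0]-.538,w[...,1]+.28)<.095)
for lo,hi in [(.112,.122),(.02,.03),(.008,.016)]:
    k=m&(z>lo)&(z<hi);print(lo,k.sum(),cv2.minAreaRect(w[k][:,:2].astype(np.float32)) if k.sum()>5 else '',np.median(z[k]))
a=np.radians(11.1);X=np.array([np.cos(a),np.sin(a)]);Y=np.array([-X[1],X[0]])
k=m&(z>.112)&(z<.122);L=w[...,:2][k]-[.539,-.28];lx=L@X;ly=L@Y
for sgn in (1,-1):
    q=lx*sgn>0;print('plate',np.percentile(lx[q],[2,98]),np.percentile(ly[q],[2,98]))
plan([.5063,.0112,.19],-79,8,91.9)
```

```text
9.25 [ 0.53655605 -0.27066334  0.20209841] -78.97099266230722
0.112 734 ((0.53859543800354, -0.2799873352050781), (0.08494623750448227, 0.03808842971920967), 11.14826774597168) 0.1172653112762822
0.02 954 ((0.5520570874214172, -0.2779639661312103), (0.0974622368812561, 0.06817896664142609), 11.23507308959961) 0.02391385184623373
0.008 6555 ((0.5385444164276123, -0.2800777852535248), (0.14950816333293915, 0.10923691093921661), 10.940434455871582) 0.011374906321375864
plate [0.0341678  0.04169624] [-0.01862712  0.01855613]
plate [-0.04241186 -0.03472356] [-0.01852544  0.01898827]
dist 0.2844656925475222 rot 0.06529231425888679
[[3.0, -35.4, 1.6, 0.01, -0.01, -0.0, 91.9], [3.0, -35.4, 1.6, 0.01, -0.01, -0.0, 91.9], [3.0, -35.4, 1.6, 0.01, -0.01, -0.0, 91.9], [3.0, -35.4, 1.6, 0.01, -0.01, -0.0, 91.9], [3.0, -35.4, 1.6, 0.01, -0.01, -0.0, 91.9], [3.0, -35.4, 1.6, 0.01, -0.01, -0.0, 91.9], [3.0, -35.4, 1.6, 0.01, -0.01, -0.0, 91.9], [3.0, -35.4, 1.6, 0.01, -0.01, -0.0, 91.9]]
```

View pics/w5.png

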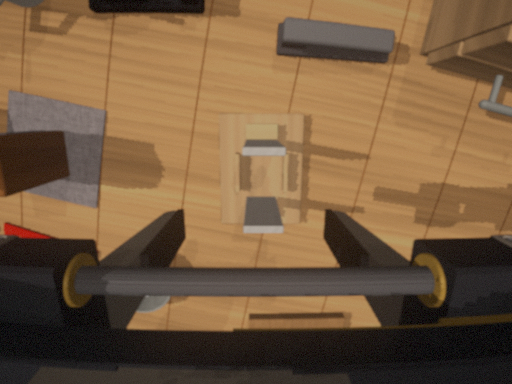

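>>> arm_command([
  [3,-35.5,1.5,0,0,0,91.9],
  [3,-35.5,1.5,0,0,0,91.9],
  [3,-35.5,1.5,0,0,0,91.9],
  [3,-35.5,1.5,0,0,0,91.9],
  [3,-35.5,1.5,0,0,0,91.9],
  [3,-35.5,1.5,0,0,0,91.9],
  [3,-35.5,1.5,0,0,0,91.9],
  [3,-35,1.5,0,0,0,91.9],
  [0,0,0,0,0,0,91.9],
  [0,0,0,0,0,0,91.9],
])

```text
clock: 10.3
ee_pos: [0.507, 0.0114, 0.1916]
eef_rot: [[0.981, 0.192, 0.003], [0.192, -0.981, -0.001], [0.002, 0.002, -1.0]]
contact_force: [-0.2, -0.6, 0.1]
gripper_width: 0.0919
```

Run:
```python
from h import *
p,w,c=look('w6',(.506,.011),11,.113)
plan([.5063,.0112,.081],-79.1,4,91.9)
```

```text
10.3 [0.50703234 0.01142312 0.19155723] -78.95537783884379 0.09191968699868026 [-0.20923241 -0.57671335  0.08100018]
top 2097 ((0.5063010454177856, 0.010634761303663254), (0.06382104754447937, 0.050154875963926315), 10.740803718566895) 0.11228058269922676 [-0.0309623   0.03198255] [-0.02470495  0.02417016]
bar 1057 0.024645075337387783 0.19173988779146192
dist 0.11034404625601535 rot 0.1562419630135832
[[-0.2, -0.2, 27.6, 0.02, -0.03, 0.02, 91.9], [-0.2, -0.2, 27.6, 0.02, -0.03, 0.02, 91.9], [-0.2, -0.2, 27.6, 0.02, -0.03, 0.02, 91.9], [-0.2, -0.2, 27.6, 0.02, -0.03, 0.02, 91.9]]
```

View pics/w6.png

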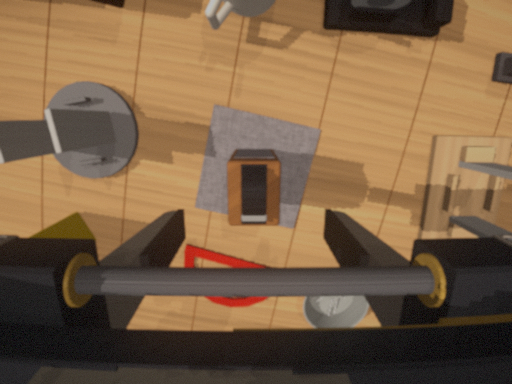

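The speaker stands at (254,190), aligned with the open jaws. I'll grip the y faces.

>>> arm_command([
  [-0.5,0,30,0,0,0,91.9],
  [0,0,30,0,0,0,91.9],
  [0,0,30,0,0,0,91.9],
  [0,0,20,0,0,0,91.9],
  [0,0,0,0,0,0,91.9],
  [0,0,0,0,0,0,40],
  [0,0,0,0,0,0,40],
  [0,0,0,0,0,0,40],
  [0,0,0,0,0,0,40],
  [0,0,0,0,0,0,40],
])

```text
clock: 11.35
ee_pos: [0.5063, 0.0113, 0.0807]
eef_rot: [[0.982, 0.19, 0.001], [0.19, -0.982, -0.0], [0.001, 0.0, -1.0]]
contact_force: [0.1, 0.1, -0.7]
gripper_width: 0.0537
```

>>> arm_command([
  [0,0,-10,0,0,0,40],
  [0,0,-30,0,0,0,40],
  [0,0,-40,0,0,0,40],
  [0,0,-40,0,0,0,40],
  [0,0,-20,0,0,0,40],
  [0,0,0,0,0,0,40],
  [0,0,0,0,0,0,40],
])

```text
clock: 12.05
ee_pos: [0.5051, 0.0116, 0.219]
eef_rot: [[0.982, 0.19, -0.002], [0.19, -0.982, 0.0], [-0.002, -0.001, -1.0]]
contact_force: [0.2, 0.7, -5.1]
gripper_width: 0.0502
```

Run:
```python
from h import *
s=readout.sense();print(s['clock'],s['ee_pos'],yawy(),s['contact_force'],s['gripper_width'],s['eef_rot'].round(4).tolist())
plan([.5386,-.280,.215],-78.95,9,40)
```

```text
12.05 [0.50512398 0.01159396 0.21900563] -79.03580799943514 [ 0.17280497  0.70078574 -5.06273004] 0.05024432942177716 [[0.9817, 0.1902, -0.0017], [0.1902, -0.9817, 0.0004], [-0.0016, -0.0007, -1.0]]
dist 0.2935365853321565 rot 0.1329280175349241
[[-2.5, 32.5, 0.4, -0.0, 0.01, -0.01, 40], [-2.5, 32.5, 0.4, -0.0, 0.01, -0.01, 40], [-2.5, 32.5, 0.4, -0.0, 0.01, -0.01, 40], [-2.5, 32.5, 0.4, -0.0, 0.01, -0.01, 40], [-2.5, 32.5, 0.4, -0.0, 0.01, -0.01, 40], [-2.5, 32.5, 0.4, -0.0, 0.01, -0.01, 40], [-2.5, 32.5, 0.4, -0.0, 0.01, -0.01, 40], [-2.6, 32.5, 0.4, -0.0, 0.01, -0.01, 40], [-2.6, 32.5, 0.4, -0.0, 0.01, -0.01, 40]]
```

>>> arm_command([
  [-2.5,32.5,0,0,0,0,40],
  [-2.5,32.5,0,0,0,0,40],
  [-2.5,32.5,0,0,0,0,40],
  [-2.5,32.5,0,0,0,0,40],
  [-2.5,32.5,0,0,0,0,40],
  [-2.5,32.5,0,0,0,0,40],
  [-2.5,32.5,0,0,0,0,40],
  [-2.5,32.5,0,0,0,0,40],
  [-2.5,32.5,0,0,0,0,40],
  [0,0,0,0,0,0,40],
])

```text
clock: 13.05
ee_pos: [0.5378, -0.2831, 0.2165]
eef_rot: [[0.982, 0.186, -0.004], [0.186, -0.982, 0.001], [-0.004, -0.002, -1.0]]
contact_force: [-0.4, 0.5, -4.1]
gripper_width: 0.0495
```

>>> arm_command([
  [0,0,0,0,0,0,40],
  [0,0,0,0,0,0,40],
])

```text
clock: 13.25
ee_pos: [0.5386, -0.2786, 0.2181]
eef_rot: [[0.982, 0.191, -0.003], [0.191, -0.982, 0.003], [-0.002, -0.003, -1.0]]
contact_force: [1.2, 0.1, -5.4]
gripper_width: 0.0496
```

Run:
```python
from h import *
s=readout.sense();print(s['clock'],s['ee_pos'],yawy(),s['contact_force'],s['gripper_width'],s['eef_rot'].round(4).tolist())
T=s['ee_pos'].copy();R=s['eef_rot'].copy()
c=optics.camera_info('wrist');p,d=optics.grab_frame('wrist');np.savez('w7.npz',p=p,d=d,i=np.array([c],dtype=object));cv2.imwrite('pics/w7.png',p[:,:,::-1])
w=cloud('wrist',d,c);z=w[...,2]
L=(w-T)@R
m=(abs(L[...,0])<.05)&(abs(L[...,1])<.05)&(abs(z-T[2])<.08)
print(np.histogram((z-T[2])[m],bins=np.arange(-.05,.08,.005)))
k=m&(z-T[2]>.026)&(z-T[2]<.039)&(p.astype(int)[...,0]-p[...,2]>25)
print('spk top',k.sum(),cv2.minAreaRect(L[k][:,:2].astype(np.float32)),np.median(z[k]-T[2]))
m=(np.hypot(w[...,0]-.538,w[...,1]+.28)<.095)&(z>.02)&(z<.03);print('lips',m.sum())
m=(np.hypot(w[...,0]-.538,w[...,1]+.28)<.095)&(z>.008)&(z<.016);print(m.sum(),cv2.minAreaRect(w[m][:,:2].astype(np.float32)))
P,D=optics.grab_frame('scene');cv2.imwrite('pics/s7.png',cv2.resize(P[200:300,120:230,::-1],None,fx=5,fy=5,interpolation=cv2.INTER_CUBIC))
```

```text
13.25 [ 0.53863574 -0.27858855  0.21813631] -79.00757005622151 [ 1.21023068  0.14637756 -5.38628028] 0.04962061558780234 [[0.9816, 0.1907, -0.0027], [0.1907, -0.9816, 0.0027], [-0.0022, -0.0032, -1.0]]
(array([  56,   69,   75,   72,   69,   67,   98,  105,   85,  131,  156,
        264,  250,  269,  321, 4660,  490,  888, 1030, 1721,  554,  422,
        567,  352,  308]), array([-5.00000000e-02, -4.50000000e-02, -4.00000000e-02, -3.50000000e-02,
       -3.00000000e-02, -2.50000000e-02, -2.00000000e-02, -1.50000000e-02,
       -1.00000000e-02, -5.00000000e-03, -2.77555756e-17,  5.00000000e-03,
        1.00000000e-02,  1.50000000e-02,  2.00000000e-02,  2.50000000e-02,
        3.00000000e-02,  3.50000000e-02,  4.00000000e-02,  4.50000000e-02,
        5.00000000e-02,  5.50000000e-02,  6.00000000e-02,  6.50000000e-02,
        7.00000000e-02,  7.50000000e-02]))
spk top 4500 ((0.009062804281711578, 0.0006252937018871307), (0.04887445271015167, 0.07918354868888855), 0.9330908060073853) 0.02850663842210395
lips 536
2771 ((0.569200873374939, -0.27416563034057617), (0.08816331624984741, 0.10911979526281357), 10.902386665344238)
```

View pics/w7.png

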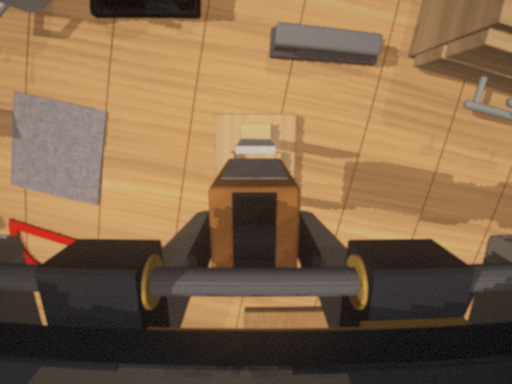

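View pics/s7.png

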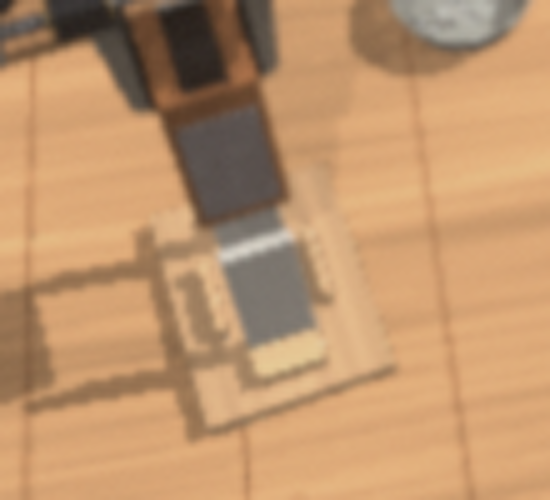

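Run:
```python
from h import *
f=np.load('w7.npz',allow_pickle=True);c=f['i'][0];p=f['p'];w=cloud('wrist',f['d'],c);z=w[...,2]
s=readout.sense();T=s['ee_pos'];R=s['eef_rot'];L=(w-T)@R
print(T,yawy())
k=(abs(L[...,0])<.05)&(abs(L[...,1])<.023)&(z-T[2]>.024)&(z-T[2]<.033)&(p.astype(int)[...,0]-p[...,2]>25)
print(k.sum(),np.histogram(L[k][:,0],bins=np.arange(-.05,.051,.004)))
for col in (215,230,235,255,275,290):
  print(col,[(r,L[r,col].round(4).tolist()) for r in range(174,190,2)])
# far plate
m=(np.hypot(w[...,0]-.538,w[...,1]+.28)<.095)&(z>.113)&(z<.121)
a=np.radians(11.05);X=np.array([np.cos(a),np.sin(a)]);Y=np.array([-X[1],X[0]]);Q=w[m][:,:2]-[.5386,-.28]
print(m.sum(),np.percentile(Q@X,[2,98]),np.percentile(Q@Y,[2,98]))
```

```text
[ 0.53913847 -0.27869043  0.21921555] -78.96953310363433
3850 (array([  0,   0,   0,   0,   0,   0,   0,   0,  85, 243, 257, 263, 274,
       281, 272, 296, 304, 303, 311, 447, 514,   0,   0,   0,   0]), array([-0.05 , -0.046, -0.042, -0.038, -0.034, -0.03 , -0.026, -0.022,
       -0.018, -0.014, -0.01 , -0.006, -0.002,  0.002,  0.006,  0.01 ,
        0.014,  0.018,  0.022,  0.026,  0.03 ,  0.034,  0.038,  0.042,
        0.046,  0.05 ]))
215 [(174, [-0.0102, -0.056, 0.2199]), (176, [-0.0131, -0.056, 0.2197]), (178, [-0.0163, -0.0563, 0.2209]), (180, [0.0319, -0.0225, -0.0097]), (182, [0.0324, -0.0214, -0.0172]), (184, [0.0325, -0.0207, -0.0223]), (186, [0.0321, -0.0203, -0.0253]), (188, [0.0313, -0.0202, -0.0264])]
230 [(174, [0.0332, -0.0146, 0.0021]), (176, [0.033, -0.0141, -0.0034]), (178, [0.0328, -0.0138, -0.008]), (180, [0.0326, -0.0134, -0.0127]), (182, [0.0327, -0.0129, -0.0183]), (184, [0.0326, -0.0125, -0.0226]), (186, [0.0322, -0.0122, -0.0256]), (188, [0.0318, -0.012, -0.0284])]
235 [(174, [0.0331, -0.0115, 0.0022]), (176, [0.0331, -0.0111, -0.0038]), (178, [0.0328, -0.01
[... 366 characters left out ...]
4, [0.0323, 0.0011, -0.0215]), (186, [0.0322, 0.0011, -0.0259]), (188, [0.0312, 0.0011, -0.0262])]
275 [(174, [0.0331, 0.0137, 0.0022]), (176, [0.0331, 0.0133, -0.0041]), (178, [0.0324, 0.0131, -0.0065]), (180, [0.0325, 0.0127, -0.0123]), (182, [0.0328, 0.0122, -0.0189]), (184, [0.0327, 0.0119, -0.0231]), (186, [0.0325, 0.0116, -0.0271]), (188, [0.0312, 0.0117, -0.0262])]
290 [(174, [0.0319, 0.024, 0.0082]), (176, [0.0325, 0.0228, -0.001]), (178, [0.0325, 0.0221, -0.007]), (180, [0.0325, 0.0214, -0.0125]), (182, [0.0325, 0.0207, -0.0177]), (184, [0.0325, 0.0202, -0.0224]), (186, [0.0322, 0.0197, -0.026]), (188, [0.0312, 0.0197, -0.0261])]
345 [0.03486054 0.04243961] [-0.01959731  0.01847423]
```

>>> arm_command([
  [-0.5,1.4,5,0,0,0,40],
  [0,0,10,0,0,0,40],
  [0,0,5,0,0,0,40],
  [0,0,5,0,0,0,40],
  [0,0,10,0,0,0,40],
  [0,0,10,0,0,0,40],
  [0,0,0,0,0,0,40],
  [0,0,0,0,0,0,40],
])

```text
clock: 14.15
ee_pos: [0.539, -0.2814, 0.1746]
eef_rot: [[0.982, 0.19, -0.001], [0.19, -0.982, 0.001], [-0.001, -0.001, -1.0]]
contact_force: [1.2, 0.4, -4.7]
gripper_width: 0.0502
```

Run:
```python
from h import *
s=readout.sense();print(s['clock'],s['ee_pos'],yawy(),s['contact_force'],s['gripper_width'],s['moment'])
P,D=optics.grab_frame('scene');cv2.imwrite('pics/s8.png',cv2.resize(P[200:300,120:230,::-1],None,fx=5,fy=5,interpolation=cv2.INTER_CUBIC))
```

```text
14.15 [ 0.53901532 -0.2813888   0.17463256] -79.04309873549347 [ 1.19045775  0.42254818 -4.72519036] 0.050231919649344696 [-0.08320863  0.1228235  -0.0391537 ]
```

View pics/s8.png

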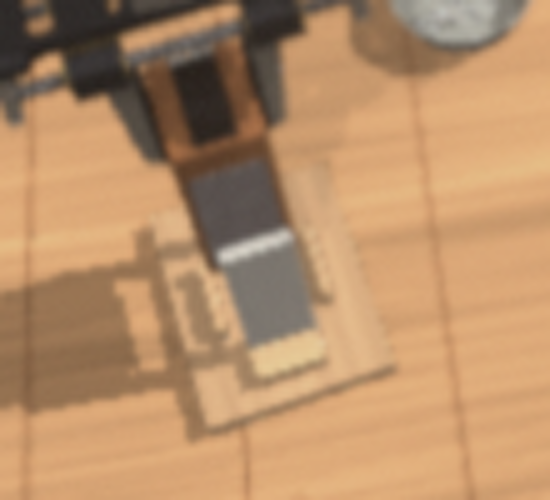

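The speaker's lower edge is behind the +x plate (bar at (255,245)), so it is between the plates. No side force. Continuing down.

>>> arm_command([
  [0,-0.8,10,0,0,0,40],
  [0,0,15,0,0,0,40],
  [0,0,15,0,0,0,40],
  [0,0,8,0,0,0,40],
  [0,0,0,0,0,0,40],
  [0,0,0,0,0,0,40],
  [0,0,0,0,0,0,40],
])

```text
clock: 14.9
ee_pos: [0.5396, -0.2811, 0.1279]
eef_rot: [[0.982, 0.19, 0.001], [0.19, -0.982, -0.001], [0.001, 0.001, -1.0]]
contact_force: [-0.2, -0.0, -4.8]
gripper_width: 0.0496
```

>>> arm_command([
  [-0.7,-0.9,5,0,0,0,40],
  [0,0,5,0,0,0,40],
  [0,0,5,0,0,0,40],
  [0,0,5,0,0,0,40],
  [0,0,3,0,0,0,40],
  [0,0,0,0,0,0,40],
  [0,0,0,0,0,0,40],
])

```text
clock: 15.6
ee_pos: [0.5382, -0.28, 0.1041]
eef_rot: [[0.982, 0.19, 0.0], [0.19, -0.982, -0.0], [0.0, 0.0, -1.0]]
contact_force: [0.4, -0.6, -4.8]
gripper_width: 0.0499
```

Below the lip tops without contact. Down to the foot.

>>> arm_command([
  [0,0,4,0,0,0,40],
  [0,0,3,0,0,0,40],
  [0,0,2,0,0,0,40],
  [0,0,1,0,0,0,40],
  [0,0,0,0,0,0,40],
  [0,0,0,0,0,0,40],
])

```text
clock: 16.2
ee_pos: [0.5382, -0.28, 0.0942]
eef_rot: [[0.982, 0.19, 0.0], [0.19, -0.982, -0.0], [0.0, 0.0, -1.0]]
contact_force: [-0.1, 0.1, -5.0]
gripper_width: 0.05
```

>>> arm_command([
  [0,0,1,0,0,0,40],
  [0,0,1,0,0,0,40],
  [0,0,0,0,0,0,40],
])

```text
clock: 16.5
ee_pos: [0.5385, -0.2802, 0.0929]
eef_rot: [[0.982, 0.19, 0.001], [0.19, -0.982, -0.0], [0.001, 0.0, -1.0]]
contact_force: [0.1, 0.8, -0.8]
gripper_width: 0.0498
```

>>> arm_command([
  [0,0,0,0,0,0,91.9],
  [0,0,0,0,0,0,91.9],
  [0,0,0,0,0,0,91.9],
  [0,0,0,0,0,0,91.9],
  [0,0,-30,0,0,0,91.9],
  [0,0,-40,0,0,0,91.9],
  [0,0,-40,0,0,0,91.9],
  [0,0,0,0,0,0,50],
  [0,0,0,0,0,0,0],
  [0,0,0,0,0,0,0],
])

```text
clock: 17.5
ee_pos: [0.5374, -0.2794, 0.2004]
eef_rot: [[0.982, 0.19, -0.002], [0.19, -0.982, 0.002], [-0.002, -0.002, -1.0]]
contact_force: [-0.2, 0.4, -0.8]
gripper_width: 0.0706
```

Run:
```python
from h import *
p,w,c=look('w9',(.5386,-.280),11,.122)
P,D=optics.grab_frame('scene');cv2.imwrite('pics/s9.png',cv2.resize(P[200:300,120:230,::-1],None,fx=5,fy=5,interpolation=cv2.INTER_CUBIC))
```

```text
17.5 [ 0.53740098 -0.27941018  0.20035191] -79.04335928894479 0.07063664146950216 [-0.15797124  0.35768232 -0.81571124]
top 2168 ((0.5389196276664734, -0.28135809302330017), (0.08442594110965729, 0.05006197839975357), 10.734841346740723) 0.12131170397322164 [-0.04122399  0.03303562] [-0.02594851  0.02330827]
bar 911 0.02282773323222428 0.19140073230590043
```

View pics/w9.png

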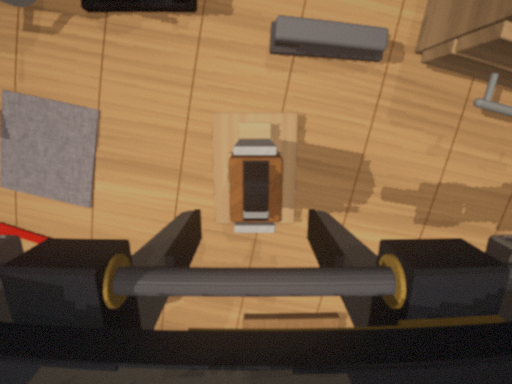

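View pics/s9.png

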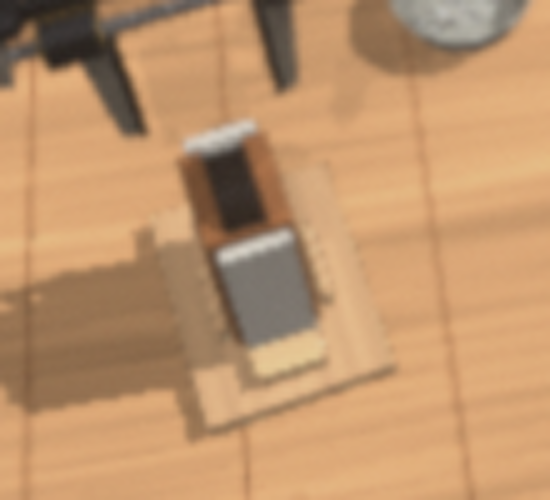

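```bash
cat >> h.py <<'E'
def bar(tag):
    f=np.load(tag+'.npz',allow_pickle=True);c=f['i'][0];p=f['p'];w=cloud('wrist',f['d'],c)
    a=np.radians(11);X=np.array([np.cos(a),np.sin(a),0]);Y=np.array([-X[1],X[0],0]);L=w-np.array([.5386,-.28,.114]);lx=L@X;ly=L@Y;lz=L[...,2]
    m=(abs(lx)<.031)&(abs(ly)<.008)&(lz>.011)&(lz<.035)&(p.max(2)>95)&(p.astype(int)[...,0]-p[...,2]<25)
    print('bar',m.sum(),np.median(lx[m]),np.median(lz[m]),np.degrees(np.arctan2(-np.median(lx[m]),np.median(lz[m]))))
E
python3 - <<'E'
from h import *
bar('w9')
a=np.radians(11);X=np.array([np.cos(a),np.sin(a)])
t=np.array([.5386,-.280])-.006*X
plan([*t,.155],-79,3,0)
E
```

```text
bar 125 -0.01730525254964822 0.02258491025582747 37.46044569377348
dist 0.04520925213902263 rot 0.2169832301709693
[[-1.6, 0.4, 15.0, -0.05, 0.05, -0.01, 0], [-1.6, 0.3, 15.0, -0.05, 0.05, -0.01, 0], [-1.6, 0.3, 15.0, -0.05, 0.05, -0.01, 0]]
```

Step 2 state holds: the speaker is down in the dock, released, and the bar is at about 40° (one click). Now I'll shut the fingers and come down over the wheel.

>>> arm_command([
  [-1.6,0.3,0,0,0,0,0],
  [-1.6,0.3,0,0,0,0,0],
  [-1.6,0.3,0,0,0,0,0],
  [0,0,0,0,0,0,0],
  [0,0,20,0,0,0,0],
  [0,0,15,0,0,0,0],
  [0,0,10,0,0,0,0],
  [0,0,4,0,0,0,0],
  [0,0,0,0,0,0,0],
  [0,0,0,0,0,0,0],
])

```text
clock: 18.6
ee_pos: [0.534, -0.2821, 0.1537]
eef_rot: [[0.982, 0.19, 0.001], [0.19, -0.982, -0.001], [0.001, 0.001, -1.0]]
contact_force: [0.7, -1.2, 0.5]
gripper_width: 0.0006
```

>>> arm_command([
  [0,0,0,0,0,0,0],
  [0,0,0,0,0,0,0],
])

```text
clock: 18.8
ee_pos: [0.534, -0.2821, 0.1539]
eef_rot: [[0.982, 0.19, 0.001], [0.19, -0.982, -0.001], [0.001, 0.001, -1.0]]
contact_force: [0.3, -0.5, -0.7]
gripper_width: 0.0004
```

>>> arm_command([
  [-1,-0.8,4,0,0,0,0],
  [0,0,3,0,0,0,0],
  [0,0,2,0,0,0,0],
  [0,0,0,0,0,0,0],
])

```text
clock: 19.2
ee_pos: [0.5325, -0.2812, 0.1441]
eef_rot: [[0.982, 0.19, 0.0], [0.19, -0.982, 0.0], [0.0, -0.0, -1.0]]
contact_force: [-0.2, 0.2, 0.2]
gripper_width: 0.0002
```

>>> arm_command([
  [0,0,0.7,0,0,0,0],
  [0,0,0,0,0,0,0],
])

```text
clock: 19.4
ee_pos: [0.5327, -0.2813, 0.1438]
eef_rot: [[0.982, 0.19, 0.001], [0.19, -0.982, -0.0], [0.0, 0.0, -1.0]]
contact_force: [0.5, 0.6, 3.2]
gripper_width: 0.0003
```

>>> arm_command([
  [0,0,0.7,0,0,0,0],
  [0,0,0,0,0,0,0],
])

```text
clock: 19.6
ee_pos: [0.533, -0.2814, 0.1437]
eef_rot: [[0.982, 0.19, 0.001], [0.19, -0.982, -0.001], [0.001, 0.001, -1.0]]
contact_force: [-1.6, 2.2, 5.9]
gripper_width: 0.0009
```

>>> arm_command([
  [1,0,0.3,0,0,0,0],
  [1.5,0,0,0,0,0,0],
  [1.5,0,0,0,0,0,0],
  [1.5,0,0,0,0,0,0],
  [1.5,0,0,0,0,0,0],
  [0,0,0,0,0,0,0],
])

```text
clock: 20.2
ee_pos: [0.5404, -0.28, 0.1437]
eef_rot: [[0.982, 0.19, 0.002], [0.19, -0.982, -0.001], [0.002, 0.001, -1.0]]
contact_force: [1.3, 1.2, 6.4]
gripper_width: 0.0002
```

>>> arm_command([
  [1.5,0,0,0,0,0,0],
  [1.5,0,0,0,0,0,0],
  [1,0,0,0,0,0,0],
  [0,0,0,0,0,0,0],
])

```text
clock: 20.6
ee_pos: [0.5439, -0.2793, 0.1437]
eef_rot: [[0.982, 0.19, 0.001], [0.19, -0.982, -0.001], [0.001, 0.001, -1.0]]
contact_force: [-2.0, 2.2, 6.7]
gripper_width: 0.0009
```

Lift and look at the bar.

>>> arm_command([
  [0,0,-15,0,0,0,0],
  [0,0,-35,0,0,0,0],
  [-10,0,-5,0,0,0,40],
  [0,0,0,0,0,0,60],
  [0,0,0,0,0,0,60],
  [0,0,0,0,0,0,60],
])

```text
clock: 21.2
ee_pos: [0.5328, -0.2805, 0.1958]
eef_rot: [[0.982, 0.19, -0.002], [0.19, -0.982, 0.002], [-0.002, -0.002, -1.0]]
contact_force: [-0.6, 0.1, -0.7]
gripper_width: 0.0305
```

Run:
```python
from h import *
p,w,c=look('w10',(.5386,-.280),11,.122);bar('w10')
cv2.imwrite('pics/w10c.png',cv2.resize(p[120:250,190:320,::-1],None,fx=4.5,fy=4.5,interpolation=cv2.INTER_CUBIC))
```

```text
21.2 [ 0.53278129 -0.28046098  0.19577204] -79.04988928415167 0.030463950367013364 [-0.55360156  0.06711936 -0.67042414]
top 2224 ((0.5391156673431396, -0.2812452018260956), (0.08408868312835693, 0.05016902834177017), 10.768733978271484) 0.12127279737189361 [-0.0414474   0.03273856] [-0.02592865  0.02324088]
bar 1215 0.01804267884498569 0.18674843428658527
bar 189 -0.00837087869689955 0.02709927151982862 17.165752152196482
```

View pics/w10c.png

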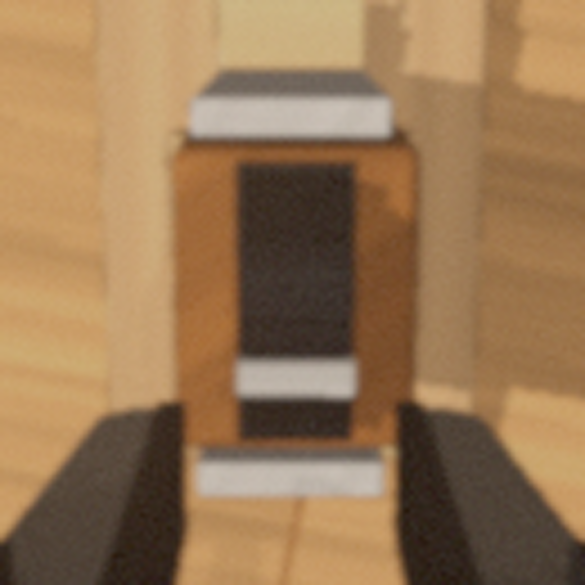

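The bar moved to about 17–20° (crop (297,378)), exactly one click as intended. I'll repeat the same stroke once.

Run:
```python
from h import *
plan([.5327,-.2811,.155],-79,3,0)
```

```text
dist 0.04082823506861444 rot 0.15847649969140076
[[-0.1, 0.2, 13.6, -0.04, 0.03, -0.01, 0], [-0.1, 0.2, 13.6, -0.04, 0.03, -0.01, 0], [-0.1, 0.2, 13.6, -0.04, 0.03, -0.01, 0]]
```

>>> arm_command([
  [0,0,0,0,0,0,0],
  [0,0,0,0,0,0,0],
  [0,0,0,0,0,0,0],
  [0,0.5,20,0,0,0,0],
  [0,0,15,0,0,0,0],
  [0,0,7,0,0,0,0],
  [0,0,0,0,0,0,0],
  [0,0,0,0,0,0,0],
])

```text
clock: 22.05
ee_pos: [0.5337, -0.2816, 0.1557]
eef_rot: [[0.982, 0.19, 0.0], [0.19, -0.982, -0.0], [0.0, 0.0, -1.0]]
contact_force: [-0.1, 0.1, -0.1]
gripper_width: 0.0004
```

>>> arm_command([
  [-1,-0.5,5,0,0,0,0],
  [0,0,4,0,0,0,0],
  [0,0,1.5,0,0,0,0],
  [0,0,0,0,0,0,0],
  [0,0,0,0,0,0,0],
])

```text
clock: 22.55
ee_pos: [0.5326, -0.2813, 0.145]
eef_rot: [[0.982, 0.19, 0.0], [0.19, -0.982, -0.0], [0.0, 0.0, -1.0]]
contact_force: [0.6, -0.2, -0.6]
gripper_width: 0.0007
```

>>> arm_command([
  [0,0,0.7,0,0,0,0],
  [0,0,0,0,0,0,0],
])

```text
clock: 22.75
ee_pos: [0.5326, -0.2812, 0.1443]
eef_rot: [[0.982, 0.19, 0.0], [0.19, -0.982, -0.0], [0.0, 0.0, -1.0]]
contact_force: [-0.8, -0.2, -0.3]
gripper_width: 0.0005
```

>>> arm_command([
  [0,0,0.7,0,0,0,0],
  [0,0,0,0,0,0,0],
])

```text
clock: 22.95
ee_pos: [0.5327, -0.2813, 0.1439]
eef_rot: [[0.982, 0.19, 0.0], [0.19, -0.982, -0.0], [0.0, 0.0, -1.0]]
contact_force: [-0.4, 0.7, 2.0]
gripper_width: 0.0002
```

>>> arm_command([
  [0,0,0.9,0,0,0,0],
  [0,0,0,0,0,0,0],
])

```text
clock: 23.15
ee_pos: [0.5331, -0.2814, 0.1438]
eef_rot: [[0.982, 0.19, 0.001], [0.19, -0.982, -0.001], [0.001, 0.001, -1.0]]
contact_force: [-0.1, 1.6, 6.0]
gripper_width: 0.0006
```

>>> arm_command([
  [1,0,0.3,0,0,0,0],
  [1.5,0,0,0,0,0,0],
  [1.5,0,0,0,0,0,0],
  [1.5,0,0,0,0,0,0],
  [1.5,0,0,0,0,0,0],
  [1.5,0,0,0,0,0,0],
  [1.5,0,0,0,0,0,0],
  [1,0,0,0,0,0,0],
  [0,0,0,0,0,0,0],
])

```text
clock: 24.05
ee_pos: [0.544, -0.2794, 0.1438]
eef_rot: [[0.982, 0.19, 0.001], [0.19, -0.982, -0.001], [0.001, 0.001, -1.0]]
contact_force: [-2.0, 1.8, 8.1]
gripper_width: 0.0003
```

>>> arm_command([
  [0,0,-15,0,0,0,0],
  [0,0,-35,0,0,0,0],
  [-10,0,-15,0,0,0,40],
  [0,0,0,0,0,0,60],
  [0,0,0,0,0,0,60],
  [0,0,0,0,0,0,60],
])

```text
clock: 24.65
ee_pos: [0.533, -0.2804, 0.2057]
eef_rot: [[0.982, 0.19, -0.002], [0.19, -0.982, 0.002], [-0.002, -0.002, -1.0]]
contact_force: [0.2, -0.1, 0.7]
gripper_width: 0.0303
```

Run:
```python
from h import *
p,w,c=look('w11',(.5386,-.280),11,.122);bar('w11')
cv2.imwrite('pics/w11c.png',cv2.resize(p[110:240,190:320,::-1],None,fx=4.5,fy=4.5,interpolation=cv2.INTER_CUBIC))
P,D=optics.grab_frame('scene');cv2.imwrite('pics/s11.png',P[:,:,::-1])
```

```text
24.65 [ 0.53299204 -0.28041025  0.20571151] -79.04299055379677 0.03032766697612653 [ 0.19176209 -0.13392574  0.67664789]
top 2082 ((0.53852778673172, -0.28144365549087524), (0.08430954813957214, 0.050089169293642044), 10.93015193939209) 0.12130658613321293 [-0.04128574  0.03273834] [-0.02600273  0.02323504]
bar 1178 0.018210661903727908 0.19676515273592282
bar 183 0.001275312564639896 0.028792070524678068 -2.536194717051904
```

View pics/w11c.png

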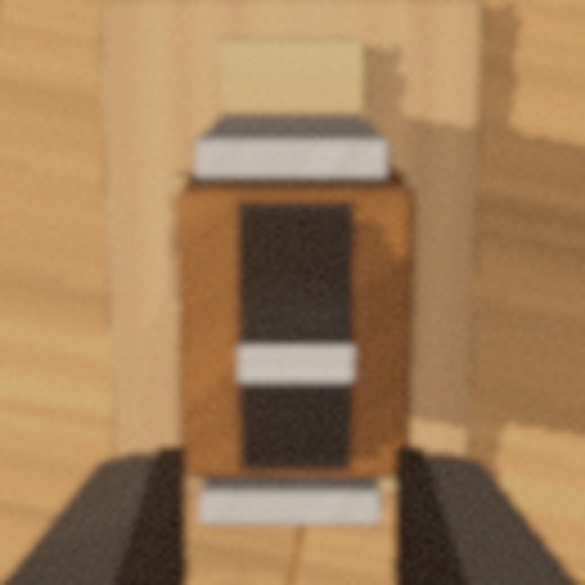

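View pics/s11.png

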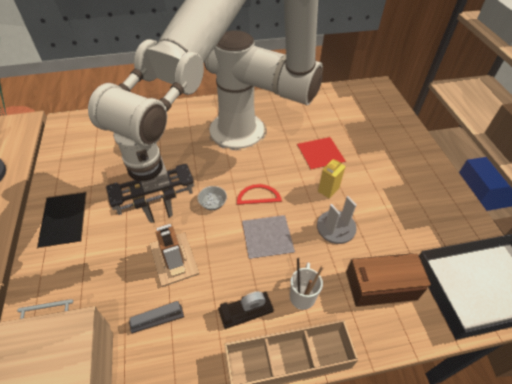

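The bar is uppermost (−2.5°, against a steady −3° offset seen on the two earlier clicks). The speaker is fully down (top at 121.3 mm), the gripper is clear, and the bystanders have not moved. Handing in.

Run:
```python
from cell import order
print(order.finish_job())
```

```text
the job is handed in; nothing more can be done
None
```

The job is done and handed in; no verdict is reported. The clock read about 25 s of the 72 s allowed.

- **Moves:** I lifted the speaker out of the charger by its x faces, stood it on the grey pad and let go. I then took it by its y faces, stood it in the dock and let go. The wheel started one click up, so I rolled it two clicks with the shut fingers, pressing with about 6–8 N.
- **Speaker in the dock:** its top face is at 121.3 mm, the same as when it stood fully down in the charger. It is within about 1.5 mm of the dock's centre and square to the dock.
- **Wheel:** the bar is uppermost. The reading was −2.5°, in line with the roughly −3° measuring offset at the two clicks before it.
- **Clear of everything:** the gripper is about 60 mm above the wheel, and no bystander appears moved in the last scene picture.

**What disagreed:**
- **Dock position:** the fixed cameras and the wrist camera differed by about 3 mm in y. I trusted the wrist camera, and the speaker went down without side force.
- **Second grip:** the fingers had not quite closed when the lift began, so they took the speaker about 3.5 mm lower than planned. I allowed for that when lowering it.

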